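# Push the tube tray home into the corner stop

## Robot

A 6-joint arm with a two-finger parallel gripper is mounted at the origin on a cart in front of the work surface, level with it; the furniture and walls round the work are solid. World frame = base frame: x ahead of the robot, y to its left, z up, the work surface at z = 0. Lengths are in m, angles in rad, forces in N, time in s.
With the tool pointing down it reaches from about 0.3 to 0.75 m from the base axis. Payload 8.5 kg.
Tool frame: the origin (TCP) lies at the centre of the arm's flange, where the gripper is bolted on; the fingertips stand 166 mm ahead of it and the grasp point (between the pads) lies 147 mm ahead of it; z points along the fingers, y is the direction in which the jaws open and shut (so a half turn about z gives the same grasp; the last joint's range is limited). The gripper opens to 88 mm and grips with 3 to 60 N. Pads are 18 mm wide; open, the fingers measure 123 mm over their backs; the gripper's body (75 mm by 187 mm) begins 45 mm behind the grasp point.
Start: joints at [-1.344, 0.381, 1.297, -0, 1.464, -0.215], TCP at [0.235, -0.497, 0.405] pointing down, gripper open.
Joint ranges: [-3.11, 3.11], [-0.89, 2.33], [0.22, 2.48], [-1.42, 4.56], [0.17, 2.85], [-2.88, 2.88]. Speed limits (rad/s): [2.39, 2.39, 3.14, 3.14, 3.14, 3.14].

## Interface

Orientations are given as a rotation vector (axis times angle).
In Python, from workcell import monitor, viewer, order gives the robot as it stands.
- The arm moves only by the shell command python3 -m inch 'ROWS'. ROWS is JSON, a list of rows, each an object of numbers: "claw": the gripper's target within -1 to 1 (fully open at 1, half-way at 0, shut at -1); "dx", "dy", "dz": the shift along the tool's x, y, z normalised to -1 to 1, where 1 is 1 m; "yaw": the turn about the tool's z normalised to -1 to 1, where 1 is 0.5 rad. A call has 1 to 12 rows; each row shifts and turns the commanded pose from where the row before left it, along the tool's axes as they then stand; what a row does not reach is not made up. A row lasts 1/8 s, in which the tool goes at most 62.5 mm and 10.7 degrees, less where a joint would pass 70% of its speed; a pose out of reach is approached as far as the arm can. A call with a number of a shift or a turn outside -1 to 1 is refused whole. A call with a gripper value outside its range is refused whole. The fingers move at their own pace and stop on an object; the grip force is fixed at half the most. Time passes only in rows, so rows that do not move let the fingers close. It gives the time, the measured TCP pose, the force and the opening at its end, in the units of the state.
- monitor.state(): the state, without advancing time (a new reading comes with each control period).
- viewer.camera(name): name is "scene" or "top"; returns a dict with "image" (384x512x3 uint8, red, green, blue), "range_z" (384x512 float32, m along the optical axis (not along the pixel's ray), 0 where there is no reading), "vfov" (degrees; the focal length in pixels is half the picture's height over the tangent of half this angle, whatever the lens; pixels are square), "cx", "cy" (the principal point, pixels), "T" (4x4, takes a point from camera to world coordinates). Camera axes: x right, y up, looking along -z (the intrinsics and any distortion apply to the point x, -y, -z); pixel columns grow to the right and rows downward; lengths in m; the calibration is good to about 2 mm. A picture is of the moment at which its call begins.
- order.sign_off(): hands the job in, once; it reports no verdict.
The state is a dict: "time_s": time; "q": joint angles; "dq": joint speeds; "joint_torque": joint torques, N m; "tool_pos": TCP position; "orientation": TCP orientation; "force": force on the tool from outside, world axes, zero at the start; "torque": the same for the moment, N m; "opening": finger opening in m.
Only numpy, scipy, OpenCV 4.12 (cv2) and the standard library are available. Lean on these libraries where they do the work, as an engineer would, in place of code of your own. Each camera call takes 0.05 s, during which the arm holds its last target. There are 200 camera calls.

## Task

Push the white tube tray that lies beside the aluminium corner stop along the bench with the fingers until it sits square in that stop, its long side against the long fence and its short side against the short fence. The tray holds filled tubes, so only push it: do not lift, carry or tip it. Leave the green tip box, the black strip block, the two jars and the upright blue-capped vial where they stand, and draw the hand clear at the end.

Things in the scene. Friction and masses are not known exactly. Their poses are not given: they have to be found in the camera images.
- tray: Loose white tray (not the fixed one at the far right) of 80 small white capped tubes, 0.2 to 0.4 kg, slides at 2 to 6 N, up to 15 N while rubbing a fence. Its top plate is widest: 118 mm along its x, 150 mm along its y, 19 to 24 mm up; tubes to 37 mm. Origin: centre of its underside. Starts in front and to the right of the stop, a long side roughly facing the robot, and may end either way round.
- corner_stop: Fixed L of two aluminium angle bars, open toward the robot and the right. Origin: its inner corner, on the bench. Long fence at the back: inner face at x = 0, from y = 0 to -180 mm. Short fence on the left: inner face at y = 0, from x = 0 to -126 mm. Fences 30 mm high, 6 mm thick; outside them flat flanges 28 mm wide, screw heads 10 mm high.
- nest (a point): Point on the bench where the tray's origin lies when the tray is fully home: x = -59 mm, y = -75 mm in the stop's frame, with axes parallel to the stop's.
- green_box: Bystander: loose green tip box with a clear lid, 84 x 101 x 62 mm, to the left of the stop. Origin: centre of its underside.
- black_block: Bystander: loose black eight-well strip block, 26 x 130 x 31 mm (long along its y), at the front right. Origin: centre of its underside.
- black_jar: Bystander: loose clear jar with a black cap, 43 mm across, 72 mm tall. Origin: centre of its underside.
- white_jar: Bystander: loose clear jar with a white cap, 43 mm across, 72 mm tall. Origin: centre of its underside.
- pipette_carousel: Fixed beige pipette stand at the back right, an obstacle for the hand: a column on a four-legged foot with a star-shaped head, 171 mm across at foot and head, the head 249 to 320 mm up. Origin: centre of its underside.
- blue_vial: Bystander: loose small vial with a blue cap, standing, 17 mm across, 50 mm tall. Origin: centre of its underside.
There are look-alikes about, which are no part of the job. Leave any brown look-alike of the tray alone.

How it is judged:
At the end, for the whole second after the job is handed in: The tray lies flat and at rest on the bench in the corner stop: within 4 mm of fully home against each fence and square to the stop within 0.04 rad (x of tray in the frame of corner_stop between -0.063 and -0.055 m and y of tray in the frame of corner_stop between -0.079 and -0.071 m and angle between the y axis of tray and the y axis of corner_stop, either way round below 0.04 rad and angle between tray's own z axis and vertical below 0.04 rad and height (world z) of tray below 0.004 m and linear speed of tray below 0.01 m/s); the robot touches nothing.
It fails at once if the tray is lifted off the bench (its origin more than 10 mm up) (height (world z) of tray above 0.01 m).
It fails at once if the tray is tipped by more than 0.15 rad (angle between tray's own z axis and vertical above 0.15 rad).
It fails at once if the green tip box, the strip block, a jar or the vial is moved by more than 20 mm (distance of any of green_box, black_block, black_jar, white_jar, blue_vial from where it was at the start of the episode above 0.02 m).
It also fails if it takes over 72 s, if anything falls off the work surface, if the arm or the gripper's body presses on something with over 40 N, if the wrist force passes 120 N, or if a joint passes its speed limit or range.

## Working session

There is one attempt and no reset: what is moved stays moved. The work goes in short steps, Python scripts to look and compute and a shell command to move; the robot and the scene stay as the last step left them, time stands still between calls to the robot, and variables do not carry over. Pictures are saved under pics/ and viewed, about 8 in all and at most 12, crops included, and the job is handed in when it is done.

```bash
ls; mkdir -p pics; cat > h.py <<'E'
import numpy as np, cv2
from workcell import monitor, viewer, order
def cam(n):
    c=viewer.camera(n); c['f']=192/np.tan(np.radians(c['vfov'])/2); return c
def pts(c):
    "world xyz for every pixel from depth"
    v,u=np.mgrid[:384,:512]; z=c['range_z']
    P=np.stack([(u-c['cx'])/c['f']*z,-(v-c['cy'])/c['f']*z,-z],-1)
    return P@c['T'][:3,:3].T+c['T'][:3,3]
def ray(c,u,v,h):
    d=c['T'][:3,:3]@np.array([(u-c['cx'])/c['f'],-(v-c['cy'])/c['f'],-1]); o=c['T'][:3,3]
    return o+d*(h-o[2])/d[2]
def save(c,n): cv2.imwrite(n,c['image'][:,:,::-1])
E
python3 - <<'E'
from h import *
for n in('scene','top'):
    c=cam(n); print(n,[k for k in c],c['vfov'],c['cx'],c['cy']); print(c['T'].round(3)); save(c,f'pics/{n}0.png')
    print({k:v for k,v in c.items() if k not in('image','range_z','T')})
print(monitor.state())
E
```

```text
pics
scene ['image', 'range_z', 'vfov', 'cx', 'cy', 'T', 'f'] 51.818852941179514 249.791791840096 185.0372101674462
[[-0.664  0.465 -0.586 -0.059]
 [-0.748 -0.411  0.521  0.625]
 [ 0.002  0.784  0.621  0.76 ]
 [ 0.     0.     0.     1.   ]]
{'vfov': 51.818852941179514, 'cx': 249.791791840096, 'cy': 185.0372101674462, 'f': np.float64(395.24288857605717)}
top ['image', 'range_z', 'vfov', 'cx', 'cy', 'T', 'f'] 57.064472215368866 255.87193342640737 188.93684910467104
[[-0.024  0.985 -0.171  0.44 ]
 [-1.    -0.023  0.011  0.039]
 [ 0.007  0.171  0.985  1.058]
 [ 0.     0.     0.     1.   ]]
{'vfov': 57.064472215368866, 'cx': 255.87193342640737, 'cy': 188.93684910467104, 'f': np.float64(353.14604580688234)}
{'time_s': 0.1, 'q': array([-1.34428207e+00,  3.81103679e-01,  1.29809886e+00, -2.75628970e-06,
        1.46360943e+00, -2.15310196e-01]), 'dq': array([ 0.0013898 , -0.00106913, -0.00236989,  0.00042069, -0.00024615,
       -0.0025507 ]), 'joint_torque': array([ 4.38293209e-03, -4.38652611e+01, -2.24911058e+01,  7.15119881e-02,
        3.42133048e-02, -5.98596262e-05]), 'tool_pos': array([ 0.23515863, -0.49715326,  0.40424183]), 'orientation': array([-3.06405582e+00, -6.88118351e-01,  1.50280280e-05]), 'force': array([ 0.17245213, -0.02027935, -0.68318912]), 'torque': array([-0.03210063,  0.03434939,  0.00077467]), 'opening': 0.08788834160061983}
```

View pics/top0.png

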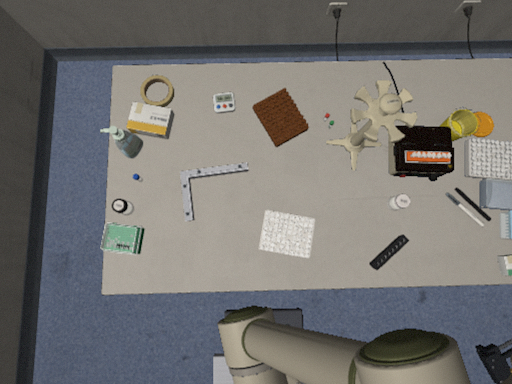

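View pics/scene0.png

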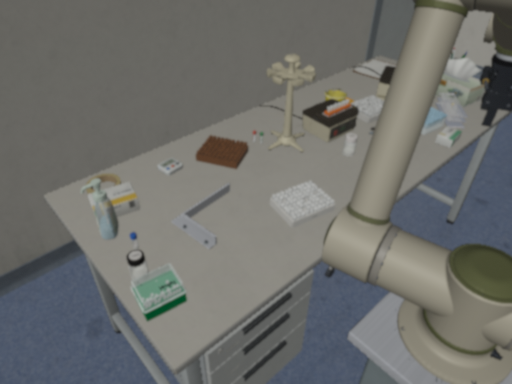

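Candidates in the top view: the loose white tray at (287,233), the fixed white tray at far right (490,158), and the brown rack at (280,117). By the description I choose (287,233). The stop's L is at about (190,178), the vial at (137,177), the black jar at (121,206), the green box at (123,238), the white jar at (400,201) and the black block at (389,251).

```bash
cat > meas.py <<'E'
from h import *
def tray(c,P):
    im=c['image'].astype(int)
    g=(P[...,2]>.012)&(P[...,2]<.05)&(P[...,0]>.2)&(P[...,0]<.62)&(P[...,1]>-.2)&(P[...,1]<.25)&(im.min(2)>150)
    return g
if __name__=='__main__':
    c=cam('top'); P=pts(c)
    im=cv2.resize(c['image'][130:290,90:430],None,fx=2.3,fy=2.3,interpolation=cv2.INTER_CUBIC)
    cv2.imwrite('pics/crop1.png',im[:,:,::-1])
    # bench height check
    print('bench z',[P[v,u].round(4) for u,v in((220,230),(230,200),(340,230),(215,275))])
    g=(P[...,2]>.010)&(P[...,2]<.06)&(P[...,0]>.2)&(P[...,0]<.75)
    n,l,s,ce=cv2.connectedComponentsWithStats(g.astype(np.uint8))
    for i in range(1,n):
        if s[i,4]>25:
            q=P[l==i]; r=cv2.minAreaRect((q[:,:2]*1000).astype(np.float32))
            print(s[i],ce[i].round(),q[:,2].max().round(3),'rect',np.round(r[0]),np.round(r[1]),round(r[2],1))
E
python3 meas.py
```

```text
bench z [array([ 5.010e-01,  1.369e-01, -2.000e-04]), array([5.906e-01, 1.061e-01, 1.000e-04]), array([ 0.4925, -0.2209,  0.0014]), array([0.371 , 0.1521, 0.0025])]
[344 141  27  29 258] [354. 151.] 0.06 rect [ 731. -274.] [63. 92.] 53.3
[ 465  140   47   99 2872] [493. 177.] 0.054 rect [ 610. -671.] [136. 293.] 81.9
[388 142  54  39 356] [406. 168.] 0.06 rect [ 666. -427.] [173.  74.] 53.3
[121 146  18  12  99] [131. 152.] 0.06 rect [735. 398.] [14. 43.] 24.8
[186 167  62  53 348] [206. 182.] 0.036 rect [648. 170.] [108. 224.] 41.8
[132 173  10   8  49] [137. 177.] 0.053 rect [662. 379.] [17. 15.] 39.9
[457 188  34  32 123] [473. 204.] 0.018 rect [ 560. -623.] [130.  12.] 43.5
[447 193  37  33 120] [465. 209.] 0.016 rect [ 545. -596.] [138.  12.] 44.4
[387 194  15  16 111] [393. 203.] 0.06 rect [ 568. -376.] [42. 22.] 10.1
[119 199  14  16  97] [127. 208.] 0.06 rect [571. 405.] [20. 42.] 75.9
[ 258  210   57   48 2061] [286. 233.] 0.042 rect [486. -58.] [149. 118.] 78.6
[102 222  41  32 308] [131. 238.] 0.06 rect [483. 414.] [101.  83.] 82.2
[370 234  39  36 463] [389. 251.] 0.036 rect [ 427. -352.] [ 27. 131.] 39.2
[498 254  14  21 231] [506. 264.] 0.039 rect [ 382. -696.] [54. 38.] 5.4
```

View pics/crop1.png

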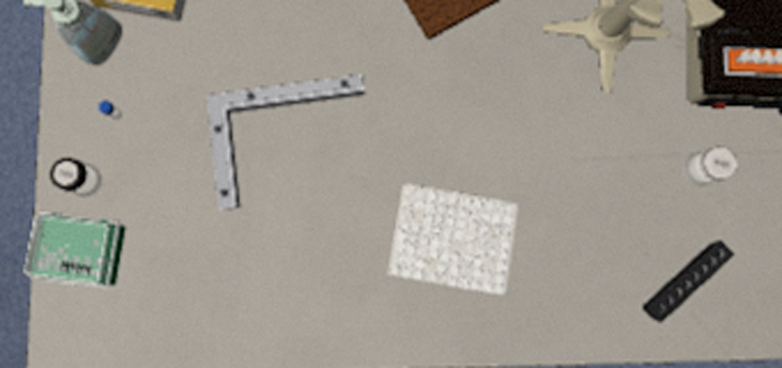

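The crop confirms the loose white tray, about 118 x 149 mm, turned the opposite way from the stop. Next I fit the stop frame and the tray frame.

```bash
cat > fit.py <<'E'
from h import *
def trayfit(c,P):
    g=(P[...,2]>.012)&(P[...,2]<.05)&(P[...,0]>.3)&(P[...,0]<.68)&(P[...,1]>-.25)&(P[...,1]<.25)&(c['image'].min(2)>0)
    n,l,s,_=cv2.connectedComponentsWithStats(g.astype(np.uint8))
    i=1+np.argmax(s[1:,4]); q=P[l==i]
    r=cv2.minAreaRect((q[:,:2]*1000).astype(np.float32)); (w,h),a=r[1],r[2]
    if w<h: a+=90
    yaw=(a-90+90)%180-90   # long axis = y of tray
    return np.array(r[0])/1000,np.radians(yaw),(w,h)
if __name__=='__main__':
    for n in('top','scene'):
        c=cam(n);P=pts(c)
        g=(P[...,2]>.022)&(P[...,2]<.04)&(P[...,0]>.53)&(P[...,0]<.75)&(P[...,1]>.05)&(P[...,1]<.26)
        q=P[g][:,:2]; print(n,len(q), P[g][:,2].mean())
        # split long/short fence by iterated 2-line fit
        A=np.array([.66,.22]); d1=np.array([.14,-1]);d1/=np.hypot(*d1); d2=np.array([-1,-.14]);d2/=np.hypot(*d2)
        for k in range(6):
            n1=np.array([-d1[1],d1[0]]);n2=np.array([-d2[1],d2[0]])
            e1=abs((q-A)@n1);e2=abs((q-A)@n2)
            m1=(e1<.012)&((q-A)@d1>.02);m2=(e2<.012)&((q-A)@d2>.02)
            f1=cv2.fitLine(q[m1].astype(np.float32),cv2.DIST_HUBER,0,.001,.001).ravel();f2=cv2.fitLine(q[m2].astype(np.float32),cv2.DIST_HUBER,0,.001,.001).ravel()
            d1=f1[:2]*np.sign(f1[:2]@d1);d2=f2[:2]*np.sign(f2[:2]@d2)
            t=np.linalg.solve(np.c_[d1,-d2],f2[2:]-f1[2:]);A=f1[2:]+t[0]*d1
        y1=np.arctan2(d1[0],-d1[1]);y2=np.arctan2(-d2[1],-d2[0])
        print('corner mid',A.round(4),'yaw long',y1.round(3),'short',y2.round(3),m1.sum(),m2.sum(),
          'resid',np.std((q[m1]-A)@n1).round(4),np.std((q[m2]-A)@n2).round(4),'len',((q[m1]-A)@d1).max().round(3),((q[m2]-A)@d2).max().round(3))
        if n=='top':print('tray',trayfit(c,P))
        else:
            try: print('tray',trayfit(c,P))
            except Exception as e: print(e)
E
python3 fit.py
```

```text
top 256 0.029186966968950914
corner mid [0.6619 0.2319] yaw long 0.113 short 0.114 136 87 resid 0.0019 0.0019 len 0.181 0.127
tray (array([ 0.48659393, -0.05836474]), np.float64(-0.20026998029006773), (149.15408325195312, 117.58309173583984))
scene 280 0.026830968322417076
corner mid [0.6571 0.2349] yaw long 0.121 short 0.122 139 105 resid 0.0024 0.0023 len 0.184 0.127
tray (array([ 0.48392822, -0.05752082]), np.float64(-0.20238599493419018), (151.0885772705078, 122.20404052734375))
```

Averaged over the two views, the stop corner is at about (0.658, 0.229) with yaw 0.115. The tray is at (0.4855, -0.058) with yaw -0.20, which is (-0.204, -0.266) in the stop frame.

1. Push on the right short side along +y, turning the tray +0.315 rad on the way.
2. Push on the near side along +x.
3. Finish with a +y push.

I first move to a point above the right side.

```bash
python3 -m inch '[{"dx":0.048,"dy":-0.0265,"dz":0,"yaw":0,"claw":0.5},{"dx":0.048,"dy":-0.0265,"claw":0.5},{"dx":0.048,"dy":-0.0265,"claw":0.5},{"dx":0.048,"dy":-0.0265,"claw":0.5},{"dx":0.048,"dy":-0.0265,"claw":0.5},{"dx":0.048,"dy":-0.0265,"claw":0.5},{"dx":0.048,"dy":-0.0265,"claw":0.5},{"yaw":-0.37,"claw":0.5},{"yaw":-0.37,"claw":0.5},{"yaw":-0.37,"claw":0.5},{"yaw":-0.37,"claw":0.5},{"yaw":-0.37,"claw":0.5}]'
cat > st.py <<'E'
import sys
from h import *
from scipy.spatial.transform import Rotation as Ro
C=np.array([.658,.2292]); Y=.115
Rs=np.array([[np.cos(Y),-np.sin(Y)],[np.sin(Y),np.cos(Y)]])
def s(t):
    R=Ro.from_rotvec(t['orientation']).as_matrix(); p=t['tool_pos']
    print('t',round(t['time_s'],2),'pos',p.round(4),'stopframe',(Rs.T@(p[:2]-C)).round(4),'tooly ang',np.arctan2(R[1,1],R[0,1]).round(3),'tip z',round(p[2]-.166,4),'F',np.round(t['force'],1),'open',round(t['opening'],3),'q6',t['q'][5].round(2),'zaxis',R[:,2].round(3))
    return p,R
p,R=s(monitor.state())
if len(sys.argv)>1:  # target world x y -> tool dx dy
    d=np.array([float(sys.argv[1])-p[0],float(sys.argv[2])-p[1],0]);print('tool d',(R.T@d).round(4))
E
python3 st.py .4597 -.1854
```

```text
t 0.25 pos [ 0.2352 -0.4972  0.4045] stopframe [-0.5034 -0.6731] tooly ang -1.129 tip z 0.2385 F [ 0.6 -0.6 -0.7] open 0.088 q6 -0.22 zaxis [-0.     0.001 -1.   ]
tool d [ 3.363e-01 -1.858e-01  2.000e-04]invalid input
```

The call was refused, probably because every row needs all the keys.

```bash
python3 -m inch '[{"dx":0.048,"dy":-0.0265,"dz":0,"yaw":0,"claw":0.5},{"dx":0.048,"dy":-0.0265,"dz":0,"yaw":0,"claw":0.5},{"dx":0.048,"dy":-0.0265,"dz":0,"yaw":0,"claw":0.5},{"dx":0.048,"dy":-0.0265,"dz":0,"yaw":0,"claw":0.5},{"dx":0.048,"dy":-0.0265,"dz":0,"yaw":0,"claw":0.5},{"dx":0.048,"dy":-0.0265,"dz":0,"yaw":0,"claw":0.5},{"dx":0.048,"dy":-0.0265,"dz":0,"yaw":0,"claw":0.5},{"dx":0,"dy":0,"dz":0,"yaw":-0.37,"claw":0.5},{"dx":0,"dy":0,"dz":0,"yaw":-0.37,"claw":0.5},{"dx":0,"dy":0,"dz":0,"yaw":-0.37,"claw":0.5},{"dx":0,"dy":0,"dz":0,"yaw":-0.37,"claw":0.5},{"dx":0,"dy":0,"dz":0,"yaw":-0.37,"claw":0.5}]'
python3 st.py .4597 -.1854
```

```text
time_s: 1.75
tool_pos: [0.4596, -0.1858, 0.4046]
orientation: [-2.43, -1.991, 0.0]
force: [0.3, -0.3, 0.3]
opening: 0.0662
t 1.75 pos [ 0.4596 -0.1858  0.4046] stopframe [-0.2447 -0.3895] tooly ang -0.198 tip z 0.2386 F [ 0.3 -0.3  0.3] open 0.066 q6 -0.43 zaxis [-0.  0. -1.]
tool d [0.0004 0.0001 0.    ]
```

```bash
python3 -m inch '[{"dx":0,"dy":0,"dz":0.05,"yaw":0,"claw":0.5},{"dx":0,"dy":0,"dz":0.05,"yaw":0,"claw":0.5},{"dx":0,"dy":0,"dz":0.05,"yaw":0,"claw":0.5},{"dx":0,"dy":0,"dz":0.05,"yaw":0,"claw":0.5},{"dx":0,"dy":0,"dz":0.02,"yaw":0,"claw":0.5},{"dx":0,"dy":0,"dz":0.008,"yaw":0,"claw":0.5},{"dx":0,"dy":0,"dz":0,"yaw":0,"claw":0.5}]'
python3 st.py; python3 - <<'E'
from h import *
c=cam('top'); im=cv2.resize(c['image'][130:290,90:430],None,fx=2.3,fy=2.3,interpolation=cv2.INTER_CUBIC)
cv2.imwrite('pics/crop2.png',im[:,:,::-1])
E
```

```text
time_s: 2.62
tool_pos: [0.4597, -0.1859, 0.177]
orientation: [2.436, 1.984, 0.0]
force: [-0.2, -0.1, 0.2]
opening: 0.0661
t 2.62 pos [ 0.4597 -0.1859  0.177 ] stopframe [-0.2446 -0.3896] tooly ang -0.204 tip z 0.011 F [-0.2 -0.1  0.2] open 0.066 q6 -0.42 zaxis [ 0. -0. -1.]
```

View pics/crop2.png

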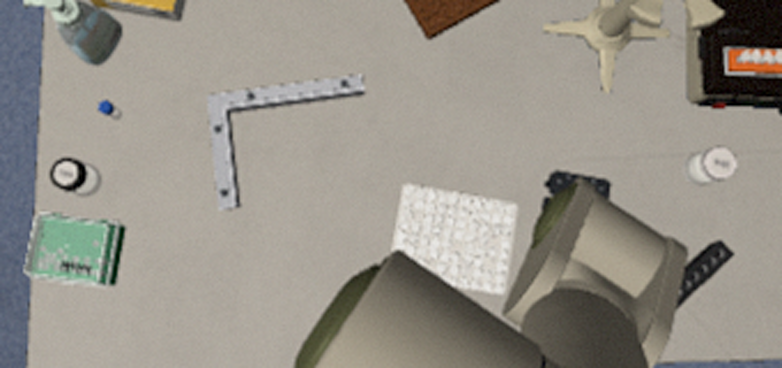

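The hand is down and clear on the tray's right. I start the push, turning as I go.

```bash
python3 -m inch '[{"dx":0.02,"dy":0,"dz":0,"yaw":0,"claw":0.5},{"dx":0.02,"dy":0,"dz":0,"yaw":0,"claw":0.5},{"dx":0.009,"dy":0,"dz":0,"yaw":0,"claw":0.5},{"dx":0.014,"dy":0,"dz":0,"yaw":-0.055,"claw":0.5},{"dx":0.014,"dy":0,"dz":0,"yaw":-0.055,"claw":0.5},{"dx":0.014,"dy":0,"dz":0,"yaw":-0.055,"claw":0.5},{"dx":0.014,"dy":0,"dz":0,"yaw":-0.055,"claw":0.5},{"dx":0.014,"dy":0,"dz":0,"yaw":-0.055,"claw":0.5},{"dx":0.014,"dy":0,"dz":0,"yaw":-0.055,"claw":0.5},{"dx":0,"dy":0,"dz":0,"yaw":0,"claw":0.5}]'
python3 st.py; python3 - <<'E'
from h import *
c=cam('top'); im=cv2.resize(c['image'][130:290,90:430],None,fx=2.3,fy=2.3,interpolation=cv2.INTER_CUBIC)
cv2.imwrite('pics/crop3.png',im[:,:,::-1])
E
```

```text
time_s: 3.92
tool_pos: [0.4805, -0.0535, 0.1765]
orientation: [-2.261, -2.179, 0.001]
force: [0.2, -0.0, 0.3]
opening: 0.0663
t 3.92 pos [ 0.4805 -0.0535  0.1765] stopframe [-0.2087 -0.2605] tooly ang -0.037 tip z 0.0105 F [ 0.2 -0.   0.3] open 0.066 q6 -0.32 zaxis [-0.001  0.001 -1.   ]
```

View pics/crop3.png

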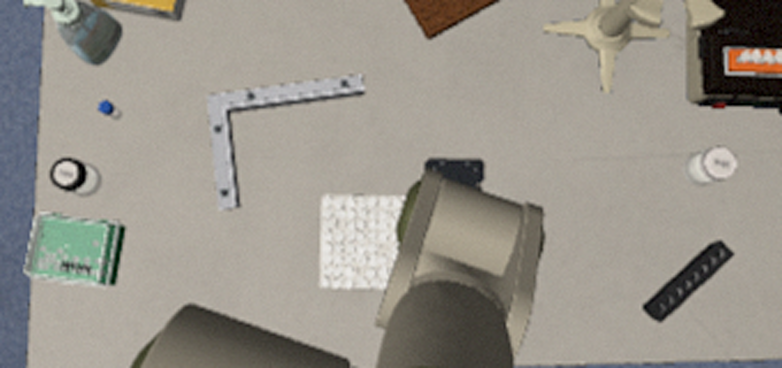

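The tray follows, with its left edge at crop x≈320 and nearly parallel to the tool. I continue the push, then back off, lift and look.

```bash
python3 -m inch '[{"dx":0.0135,"dy":0,"dz":0,"yaw":-0.05,"claw":0.5},{"dx":0.0135,"dy":0,"dz":0,"yaw":-0.05,"claw":0.5},{"dx":0.0135,"dy":0,"dz":0,"yaw":-0.05,"claw":0.5},{"dx":0.0135,"dy":0,"dz":0,"yaw":-0.05,"claw":0.5},{"dx":0.0135,"dy":0,"dz":0,"yaw":-0.05,"claw":0.5},{"dx":0.0135,"dy":0,"dz":0,"yaw":-0.054,"claw":0.5},{"dx":0,"dy":0,"dz":0,"yaw":0,"claw":0.5},{"dx":-0.02,"dy":0,"dz":0,"yaw":0,"claw":0.5},{"dx":-0.06,"dy":0,"dz":0,"yaw":0,"claw":0.5},{"dx":-0.05,"dy":0,"dz":-0.03,"yaw":0,"claw":0.5},{"dx":-0.02,"dy":0,"dz":-0.05,"yaw":0,"claw":0.5},{"dx":0,"dy":0,"dz":-0.05,"yaw":0,"claw":0.5}]'
python3 st.py; python3 - <<'E'
from fit import *
C=np.array([.658,.2292]); Y=.115
Rs=np.array([[np.cos(Y),-np.sin(Y)],[np.sin(Y),np.cos(Y)]])
for n in('top','scene'):
    c=cam(n); p,y,w=trayfit(c,pts(c)); print(n,p.round(4),(Rs.T@(p-C)).round(4),'rel yaw',(y-Y).round(3),w)
    if n=='top':
        im=cv2.resize(c['image'][130:290,90:430],None,fx=2.3,fy=2.3,interpolation=cv2.INTER_CUBIC)
        cv2.imwrite('pics/crop4.png',im[:,:,::-1])
E
```

```text
time_s: 5.48
tool_pos: [0.4957, -0.1247, 0.3082]
orientation: [-2.096, -2.34, 0.0]
force: [0.7, -0.2, -0.9]
opening: 0.066
t 5.47 pos [ 0.4957 -0.1247  0.3082] stopframe [-0.2019 -0.3329] tooly ang 0.11 tip z 0.1422 F [ 0.7 -0.2 -0.9] open 0.066 q6 -0.59 zaxis [-0.  0. -1.]
top [0.4697 0.1158] [-0.2    -0.0911] rel yaw 0.002 (117.0809555053711, 149.46018981933594)
scene [0.4661 0.1166] [-0.2035 -0.0899] rel yaw -0.011 (118.31556701660156, 152.06332397460938)
```

View pics/crop4.png

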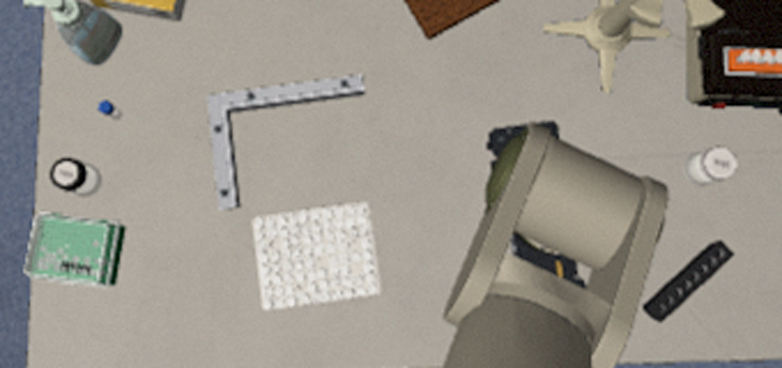

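The tray is square to the stop (relative yaw about 0) at stop frame (-0.201, -0.0905), with its left edge about 15 mm off the short fence line. Now I go round to its near side.

```bash
python3 -m inch '[{"dx":0.0485,"dy":-0.0214,"dz":0,"yaw":0,"claw":0.5},{"dx":0.0485,"dy":-0.0214,"dz":0,"yaw":0,"claw":0.5},{"dx":0.0485,"dy":-0.0214,"dz":0,"yaw":0,"claw":0.5},{"dx":0.0485,"dy":-0.0214,"dz":0,"yaw":0,"claw":0.5},{"dx":0.0485,"dy":-0.0214,"dz":0,"yaw":0,"claw":0.7},{"dx":0,"dy":0,"dz":0,"yaw":-0.35,"claw":0.7},{"dx":0,"dy":0,"dz":0,"yaw":-0.35,"claw":0.7},{"dx":0,"dy":0,"dz":0,"yaw":-0.35,"claw":0.7},{"dx":0,"dy":0,"dz":0,"yaw":-0.35,"claw":0.7}]' >/dev/null
python3 -m inch '[{"dx":0,"dy":0,"dz":0,"yaw":-0.35,"claw":0.7},{"dx":0,"dy":0,"dz":0,"yaw":-0.35,"claw":0.7},{"dx":0,"dy":0,"dz":0,"yaw":-0.35,"claw":0.7},{"dx":0,"dy":0,"dz":0,"yaw":-0.35,"claw":0.7},{"dx":0,"dy":0,"dz":0,"yaw":-0.35,"claw":0.7},{"dx":0,"dy":0,"dz":0,"yaw":0,"claw":0.7}]'
python3 st.py .3614 .1038
```

```text
time_s: 7.45
tool_pos: [0.362, 0.106, 0.3063]
orientation: [0.181, -3.135, -0.0]
force: [-0.6, 0.6, 0.1]
opening: 0.0747
t 7.45 pos [0.362  0.106  0.3063] stopframe [-0.3081 -0.0884] tooly ang 1.686 tip z 0.1403 F [-0.6  0.6  0.1] open 0.075 q6 -1.72 zaxis [-0.001  0.    -1.   ]
tool d [ 0.0009 -0.0021  0.    ]
```

```bash
python3 -m inch '[{"dx":0,"dy":0,"dz":0.05,"yaw":0,"claw":0.7},{"dx":0,"dy":0,"dz":0.05,"yaw":0,"claw":0.7},{"dx":0,"dy":0,"dz":0.02,"yaw":0,"claw":0.7},{"dx":0,"dy":0,"dz":0.01,"yaw":0,"claw":0.7},{"dx":-0.02,"dy":0,"dz":0,"yaw":0,"claw":0.7},{"dx":-0.014,"dy":0,"dz":0,"yaw":0,"claw":0.7},{"dx":-0.01,"dy":0,"dz":0,"yaw":0,"claw":0.7},{"dx":-0.014,"dy":0,"dz":0,"yaw":0,"claw":0.7},{"dx":-0.014,"dy":0,"dz":0,"yaw":0,"claw":0.7},{"dx":-0.014,"dy":0,"dz":0,"yaw":0,"claw":0.7},{"dx":-0.014,"dy":0,"dz":0,"yaw":0,"claw":0.7},{"dx":0,"dy":0,"dz":0,"yaw":0,"claw":0.7}]'
python3 st.py; python3 - <<'E'
from h import *
c=cam('top'); im=cv2.resize(c['image'][130:290,90:430],None,fx=2.3,fy=2.3,interpolation=cv2.INTER_CUBIC)
cv2.imwrite('pics/crop5.png',im[:,:,::-1])
E
```

```text
time_s: 8.95
tool_pos: [0.462, 0.1178, 0.1769]
orientation: [-0.183, 3.135, -0.0]
force: [-1.4, -0.0, 0.1]
opening: 0.0748
t 8.95 pos [0.462  0.1178 0.1769] stopframe [-0.2075 -0.0882] tooly ang 1.688 tip z 0.0109 F [-1.4 -0.   0.1] open 0.075 q6 -1.69 zaxis [ 0.001 -0.    -1.   ]
```

View pics/crop5.png

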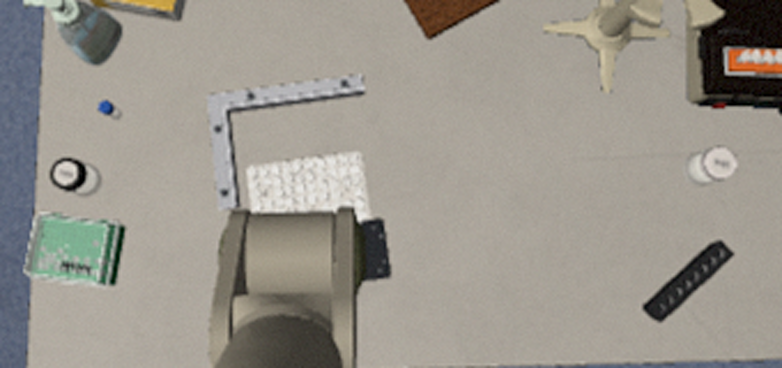

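The tray is squarely ahead of the fingers, with its left edge at crop x≈248 and clear of the short fence at x≈238. I continue to about 8 mm short of the long fence.

```bash
python3 -m inch '[{"dx":-0.012,"dy":0,"dz":0,"yaw":0,"claw":0.7},{"dx":-0.012,"dy":0,"dz":0,"yaw":0,"claw":0.7},{"dx":-0.012,"dy":0,"dz":0,"yaw":0,"claw":0.7},{"dx":-0.012,"dy":0,"dz":0,"yaw":0,"claw":0.7},{"dx":-0.012,"dy":0,"dz":0,"yaw":0,"claw":0.7},{"dx":-0.010,"dy":0,"dz":0,"yaw":0,"claw":0.7},{"dx":0,"dy":0,"dz":0,"yaw":0,"claw":0.7}]'
python3 st.py
python3 -m inch '[{"dx":-0.003,"dy":0,"dz":0,"yaw":0,"claw":0.7},{"dx":-0.003,"dy":0,"dz":0,"yaw":0,"claw":0.7},{"dx":0,"dy":0,"dz":0,"yaw":0,"claw":0.7}]'
python3 -m inch '[{"dx":-0.002,"dy":0,"dz":0,"yaw":0,"claw":0.7},{"dx":0,"dy":0,"dz":0,"yaw":0,"claw":0.7}]'
python3 st.py
```

```text
time_s: 9.88
tool_pos: [0.5318, 0.126, 0.1767]
orientation: [-0.184, 3.135, -0.0]
force: [0.7, 0.1, 0.7]
opening: 0.0751
t 9.88 pos [0.5318 0.126  0.1767] stopframe [-0.1372 -0.0881] tooly ang 1.688 tip z 0.0107 F [0.7 0.1 0.7] open 0.075 q6 -1.67 zaxis [ 0.001  0.    -1.   ]
time_s: 10.25
tool_pos: [0.5371, 0.1266, 0.1768]
orientation: [-0.184, 3.136, 0.0]
force: [-0.5, -0.4, 0.6]
opening: 0.0745
time_s: 10.5
tool_pos: [0.539, 0.1269, 0.1768]
orientation: [-0.184, 3.136, 0.0]
force: [-0.4, 0.5, -0.1]
opening: 0.0746
t 10.5 pos [0.539  0.1269 0.1768] stopframe [-0.1299 -0.088 ] tooly ang 1.688 tip z 0.0108 F [-0.4  0.5 -0.1] open 0.075 q6 -1.67 zaxis [ 0.  0. -1.]
```

Force is still near zero, so there is no fence contact yet. I press on 2 mm at a time and watch the force.

```bash
python3 -m inch '[{"dx":-0.002,"dy":0,"dz":0,"yaw":0,"claw":0.7},{"dx":0,"dy":0,"dz":0,"yaw":0,"claw":0.7}]'|grep -E "pos|force"
python3 -m inch '[{"dx":-0.002,"dy":0,"dz":0,"yaw":0,"claw":0.7},{"dx":0,"dy":0,"dz":0,"yaw":0,"claw":0.7}]'|grep -E "pos|force"
python3 -m inch '[{"dx":-0.002,"dy":0,"dz":0,"yaw":0,"claw":0.7},{"dx":0,"dy":0,"dz":0,"yaw":0,"claw":0.7}]'|grep -E "pos|force"
python3 st.py
```

```text
tool_pos: [0.5407, 0.1271, 0.1767]
force: [-3.9, 0.8, 2.1]
tool_pos: [0.5416, 0.1273, 0.1766]
force: [-11.8, -1.7, 7.6]
tool_pos: [0.5425, 0.1275, 0.1765]
force: [-18.9, -2.3, 13.6]
t 11.25 pos [0.5425 0.1275 0.1765] stopframe [-0.1264 -0.0877] tooly ang 1.688 tip z 0.0105 F [-18.9  -2.3  13.6] open 0.075 q6 -1.67 zaxis [-0.01  -0.001 -1.   ]
```

The force built up to 19 N, so the tray is seated on the long fence. I back off, lift, and go round to the right side for the +y push, with narrower fingers.

```bash
python3 -m inch '[{"dx":0.005,"dy":0,"dz":0,"yaw":0,"claw":0.7},{"dx":0.03,"dy":0,"dz":0,"yaw":0,"claw":0.7},{"dx":0.015,"dy":0,"dz":-0.04,"yaw":0,"claw":0.3},{"dx":0,"dy":0,"dz":-0.05,"yaw":0,"claw":0},{"dx":0,"dy":0,"dz":-0.04,"yaw":0,"claw":0},{"dx":-0.029,"dy":-0.033,"dz":0,"yaw":0,"claw":0},{"dx":-0.029,"dy":-0.033,"dz":0,"yaw":0,"claw":0},{"dx":-0.029,"dy":-0.033,"dz":0,"yaw":0,"claw":0},{"dx":-0.029,"dy":-0.033,"dz":0,"yaw":0,"claw":0},{"dx":0,"dy":0,"dz":0,"yaw":0.35,"claw":0},{"dx":0,"dy":0,"dz":0,"yaw":0.35,"claw":0},{"dx":0,"dy":0,"dz":0,"yaw":0.35,"claw":0}]' >/dev/null
python3 -m inch '[{"dx":0,"dy":0,"dz":0,"yaw":0.35,"claw":0},{"dx":0,"dy":0,"dz":0,"yaw":0.35,"claw":0},{"dx":0,"dy":0,"dz":0,"yaw":0.35,"claw":0},{"dx":0,"dy":0,"dz":0,"yaw":0.35,"claw":0},{"dx":0,"dy":0,"dz":0,"yaw":0.35,"claw":0},{"dx":0,"dy":0,"dz":0,"yaw":0.35,"claw":0},{"dx":0,"dy":0,"dz":0,"yaw":0,"claw":0}]'
python3 st.py .6246 .0039; python3 - <<'E'
from fit import *
C=np.array([.658,.2292]); Y=.115
Rs=np.array([[np.cos(Y),-np.sin(Y)],[np.sin(Y),np.cos(Y)]])
c=cam('top'); P=pts(c)
im=cv2.resize(c['image'][130:290,90:430],None,fx=2.3,fy=2.3,interpolation=cv2.INTER_CUBIC)
cv2.imwrite('pics/crop6.png',im[:,:,::-1])
E
```

```text
time_s: 13.62
tool_pos: [0.6261, 0.0041, 0.3068]
orientation: [2.09, 2.344, 0.001]
force: [0.0, 0.6, -0.9]
opening: 0.0441
t 13.62 pos [0.6261 0.0041 0.3068] stopframe [-0.0575 -0.22  ] tooly ang 0.115 tip z 0.1408 F [ 0.   0.6 -0.9] open 0.044 q6 -0.3 zaxis [ 0.001 -0.    -1.   ]
tool d [-0.     -0.0016 -0.    ]
```

View pics/crop6.png

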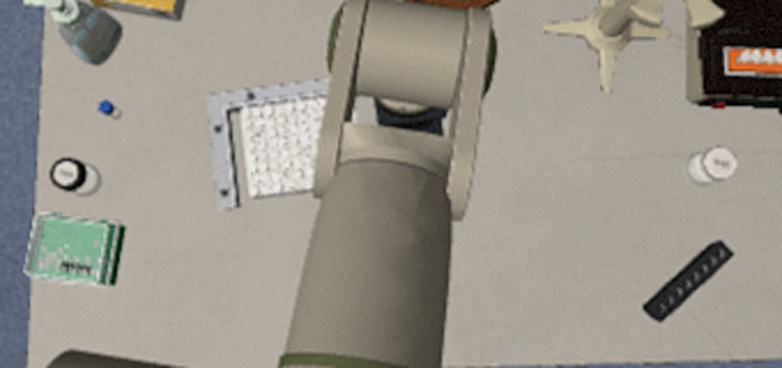

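The tray lies along the long fence with a gap of about 12 mm to the short fence (crop x≈232 to 245). I descend and push +y.

```bash
python3 -m inch '[{"dx":0,"dy":0,"dz":0.05,"yaw":0,"claw":0},{"dx":0,"dy":0,"dz":0.05,"yaw":0,"claw":0},{"dx":0,"dy":0,"dz":0.02,"yaw":0,"claw":0},{"dx":0,"dy":0,"dz":0.010,"yaw":0,"claw":0},{"dx":0.02,"dy":0,"dz":0,"yaw":0,"claw":0},{"dx":0.015,"dy":0,"dz":0,"yaw":0,"claw":0},{"dx":0.005,"dy":0,"dz":0,"yaw":0,"claw":0},{"dx":0.005,"dy":0,"dz":0,"yaw":0,"claw":0},{"dx":0.005,"dy":0,"dz":0,"yaw":0,"claw":0},{"dx":0,"dy":0,"dz":0,"yaw":0,"claw":0}]'|grep -E "force"
python3 st.py
python3 -m inch '[{"dx":0.003,"dy":0,"dz":0,"yaw":0,"claw":0},{"dx":0.002,"dy":0,"dz":0,"yaw":0,"claw":0},{"dx":0,"dy":0,"dz":0,"yaw":0,"claw":0}]'|grep -E "pos|force"
python3 -m inch '[{"dx":0.002,"dy":0,"dz":0,"yaw":0,"claw":0},{"dx":0,"dy":0,"dz":0,"yaw":0,"claw":0}]'|grep -E "pos|force"
python3 st.py
```

```text
force: [-0.2, -1.0, -0.6]
t 14.93 pos [0.6202 0.0541 0.1768] stopframe [-0.0576 -0.1696] tooly ang 0.113 tip z 0.0108 F [-0.2 -1.  -0.6] open 0.044 q6 -0.22 zaxis [ 0.  0. -1.]
tool_pos: [0.6197, 0.059, 0.1766]
force: [0.4, -0.9, 0.4]
tool_pos: [0.6194, 0.0609, 0.1767]
force: [0.5, -1.0, 0.0]
t 15.55 pos [0.6194 0.0609 0.1767] stopframe [-0.0576 -0.1627] tooly ang 0.113 tip z 0.0107 F [ 0.5 -1.   0. ] open 0.044 q6 -0.2 zaxis [-0.  0. -1.]
```

```bash
for i in 1; do :; done
python3 -m inch '[{"dx":0.002,"dy":0,"dz":0,"yaw":0,"claw":0},{"dx":0,"dy":0,"dz":0,"yaw":0,"claw":0}]'|grep -E "pos|force"
python3 -m inch '[{"dx":0.002,"dy":0,"dz":0,"yaw":0,"claw":0},{"dx":0,"dy":0,"dz":0,"yaw":0,"claw":0}]'|grep -E "pos|force"
python3 -m inch '[{"dx":0.0015,"dy":0,"dz":0,"yaw":0,"claw":0},{"dx":0,"dy":0,"dz":0,"yaw":0,"claw":0}]'|grep -E "pos|force"
python3 st.py
```

```text
tool_pos: [0.6195, 0.0616, 0.1767]
force: [0.7, -9.4, 0.0]
tool_pos: [0.6194, 0.0622, 0.1768]
force: [0.2, -19.7, -0.6]
tool_pos: [0.6194, 0.0627, 0.1768]
force: [0.7, -26.6, -1.7]
t 16.3 pos [0.6194 0.0627 0.1768] stopframe [-0.0574 -0.161 ] tooly ang 0.113 tip z 0.0108 F [  0.7 -26.6  -1.7] open 0.044 q6 -0.2 zaxis [ 0.001 -0.007 -1.   ]
```

The tray is firmly seated on the short fence (27 N). I back off, lift clear and check.

```bash
python3 -m inch '[{"dx":-0.004,"dy":0,"dz":0,"yaw":0,"claw":0},{"dx":-0.03,"dy":0,"dz":0,"yaw":0,"claw":0},{"dx":-0.03,"dy":0,"dz":-0.02,"yaw":0,"claw":0},{"dx":-0.01,"dy":0,"dz":-0.05,"yaw":0,"claw":0},{"dx":0,"dy":-0.02,"dz":-0.05,"yaw":0,"claw":0},{"dx":-0.02,"dy":-0.055,"dz":0,"yaw":0,"claw":0},{"dx":-0.03,"dy":-0.05,"dz":0,"yaw":0,"claw":0},{"dx":-0.04,"dy":-0.03,"dz":0,"yaw":0,"claw":0},{"dx":-0.04,"dy":-0.03,"dz":0,"yaw":0,"claw":0},{"dx":0,"dy":0,"dz":0,"yaw":0,"claw":0}]'
python3 - <<'E'
from fit import *
for n in('top','scene'):
    c=cam(n); P=pts(c)
    for lab,zl in(('tubes',(.032,.05)),):
        g=(P[...,2]>zl[0])&(P[...,2]<zl[1])&(P[...,0]>.5)&(P[...,0]<.7)&(P[...,1]>.03)&(P[...,1]<.25)
        q=P[g]; r=cv2.minAreaRect((q[:,:2]*1000).astype(np.float32)); print(n,lab,np.round(r[0],1),np.round(r[1],1),round(r[2],2),len(q))
    if n=='top': a,b,cc,d=150,250,160,290
    else: a,b,cc,d=150,280,140,300
    im=cv2.resize(c['image'][a:b,cc:d],None,fx=4,fy=4,interpolation=cv2.INTER_CUBIC)
    cv2.imwrite(f'pics/end_{n}.png',im[:,:,::-1])
    g=(P[...,2]>.010)&(P[...,2]<.06)
    m,l,s,ce=cv2.connectedComponentsWithStats(g.astype(np.uint8))
    if n=='top':
        for i in range(1,m):
            q=P[l==i]; mc=(q[:,:2].mean(0))
            if s[i,4]>25 and q[:,0].min()>.25: 
                r=cv2.minAreaRect((q[:,:2]*1000).astype(np.float32));print(s[i],'rect',np.round(r[0]))
E
```

```text
time_s: 17.55
tool_pos: [0.4569, -0.1591, 0.2968]
orientation: [-2.097, -2.339, -0.0]
force: [0.2, 0.2, 0.6]
opening: 0.0442
top tubes [609.8 140.9] [130.1 174.7] 6.63 1193
[387  67  12  28  62] rect [ 962. -415.]
[ 126   74   48   64 1738] rect [893. 334.]
[ 252   87   56   59 1819] rect [846. -52.]
[213  92  22  20 389] rect [901. 122.]
[323 113   6   7  28] rect [ 839. -192.]
[451 112  22  22 265] rect [ 806. -602.]
[440 116   9  10  36] rect [ 811. -551.]
[328 120   6   8  30] rect [ 815. -204.]
[326 122  55  48 591] rect [ 759. -277.]
[451 132  11   9  46] rect [ 763. -575.]
[121 134  22  24 171] rect [755. 392.]
[ 465  137   47  102 2972] rect [ 610. -672.]
[388 142  57  39 358] rect [ 670. -427.]
[ 186  167   62   53 2249] rect [610. 137.]
[132 173  10   8  49] rect [661. 378.]
[456 187  35  33 127] rect [ 563. -622.]
[448 193  36  33 121] rect [ 545. -597.]
[387 194  15  16 112] rect [ 568. -376.]
[119 199  14  16 100] rect [571. 405.]
[102 222  41  32 299] rect [484. 413.]
[395 234  14  19 110] rect [ 450. -382.]
[499 254  13  21 224] rect [ 382. -696.]
scene tubes [606.2 148.3] [115.  142.5] 6.81 861
```

View pics/end_top.png

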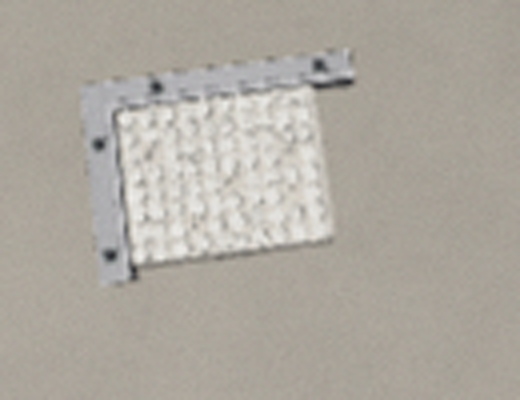

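View pics/end_scene.png

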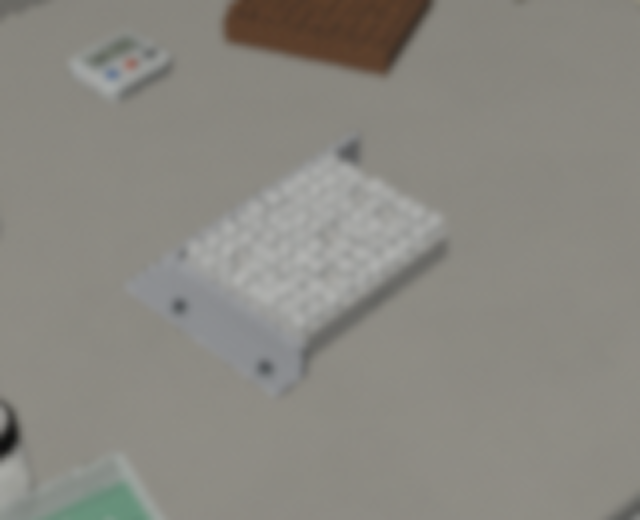

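It looks seated. As a last check I compare the tray's free edges, in the stop frame refitted per camera, with the home values (near edge x=-118, right edge y=-150 mm).

```bash
python3 - <<'E'
from h import *
for n,A,Y in(('top',(.6619,.2319),.1135),('scene',(.6571,.2349),.1215)):
    R=np.array([[np.cos(Y),-np.sin(Y)],[np.sin(Y),np.cos(Y)]]); C=np.array(A)+R@[-.003,-.003]
    c=cam(n);P=pts(c); s=(P[...,:2]-C)@R; z=P[...,2]
    g=(z>.012)&(z<.05)&(s[...,0]>-.16)&(s[...,0]<-.012)&(s[...,1]<-.012)&(s[...,1]>-.2)
    q=s[g]; bx=[];by=[]
    ys=np.arange(-.13,-.02,.01); xs=np.arange(-.1,-.02,.01)
    bx=[q[abs(q[:,1]-y)<.005,0].min() for y in ys]; by=[q[abs(q[:,0]-x)<.005,1].min() for x in xs]
    print(n,'near edge x',np.median(bx).round(4),'slope',np.polyfit(ys,bx,1)[0].round(3),'right edge y',np.median(by).round(4),'slope',np.polyfit(xs,by,1)[0].round(3),'zmax',np.percentile(z[g],98).round(3))
print(monitor.state()['force'],monitor.state()['time_s'])
E
```

```text
top near edge x -0.1167 slope 0.002 right edge y -0.1488 slope -0.006 zmax 0.039
scene near edge x -0.1164 slope 0.013 right edge y -0.1458 slope -0.069 zmax 0.036
[ 0.61828819 -0.03840428 -0.11170825] 17.75
```

```bash
python3 -c "
from workcell import order; print(order.sign_off())"
```

```text
the job is handed in; nothing more can be done
None
```

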